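# Book in a returned tester with the hand scanner

## Robot

A 7-joint arm with a two-finger parallel gripper is mounted at the origin on the work surface; the furniture and walls round the work are solid. World frame = base frame: x ahead of the robot, y to its left, z up, the work surface at z = 0. Lengths are in mm, angles in rad, forces in N, time in s.
With the tool pointing down it reaches from about 400 to 875 mm from the base axis. Payload 4.4 kg.
Tool frame: the origin (TCP) lies between the finger pads; the fingertips stand 17 mm ahead of it and the grasp point (between the pads) lies 2 mm behind it; z points along the fingers, y is the line along which they close (so a half turn about z gives the same grasp; the last joint's range is limited). The gripper opens to 85 mm and grips with 20 to 120 N. Pads are 22 mm wide; open, the fingers measure 114 mm over their backs; the gripper's body (76 mm by 85 mm) begins 54 mm behind the grasp point. The pads swing forward as they close: fully open they stand 13 mm farther back than shut.
Start: joints at [1.12, 0.628, 0.038, 1.517, -0.027, 0.996, -0.02], TCP at [244.02, -602.471, 248.313] pointing down, gripper open.
Joint ranges: [-3.06, 3.06], [-0.37, 2.12], [-1.25, 1.32], [0.18, 2.47], [-1.1, 4.24], [0.23, 1.98], [-2.94, 2.94]. Speed limits (rad/s): [2.57, 2.57, 3.14, 3.14, 3.14, 3.14, 3.14].

## Interface

Orientations are given as [roll, pitch, yaw] about the fixed x, y, z axes, in that order (R = Rz(yaw) Ry(pitch) Rx(roll)).
In Python, from cell import sensors, get_image, ctrl gives the robot as it stands.
- The arm moves only by the tool send_rows, never from a script. Its argument "series" is a list of rows, each a list of 3 entries, a list of its own where there are three numbers: the finger opening in mm, from 0 to 85.4, then the shift along the world's x, y, z in units of 60 mm (1.0 is 60 mm), then the turn, a rotation vector about the world's x, y, z in units of 5 degrees (1.0 is 5 degrees). A call has 1 to 8 rows; each row shifts and turns the commanded pose from where the row before left it; what a row does not reach is not made up. A row lasts 1/8 s, in which the tool goes at most 62.5 mm and 10.7 degrees, less where a joint would pass 70% of its speed; a pose out of reach is approached as far as the arm can. A call is refused whole if a number of a shift passes 1 or a number of a turn 1, either way. A call with a gripper value outside its range is refused whole. The fingers move at their own pace and stop on an object; the grip force is fixed at half the most. Time passes only in rows, so rows that do not move let the fingers close. It gives the time, the measured TCP pose, the force, the opening and the grip force at its end, in the units of the state.
- sensors.read_state(): the state, without advancing time (a new reading comes with each control period).
- get_image(name): name is "scene" or "top" or "wrist"; returns a dict with "img" (384x512x3 uint8, red, green, blue), "depth" (384x512 float32, mm along the optical axis (not along the pixel's ray), 0 where there is no reading), "vfov" (degrees; the focal length in pixels is half the picture's height over the tangent of half this angle, whatever the lens; pixels are square), "cx", "cy" (the principal point, pixels), "world_to_cam" (4x4, takes a point from world to camera coordinates). Camera axes: x right, y down, z forward; pixel columns grow to the right and rows downward; lengths in mm; the calibration is good to about 2 mm. A picture is of the moment at which its call begins.
- ctrl.finish_job(): hands the job in; it is judged then, once.
The state is a dict: "clock": time; "qpos": joint angles; "qd": joint speeds; "tau": joint torques, N m; "eef_pos": TCP position; "tool_rot": TCP orientation; "force": force on the tool from outside, world axes, zero at the start; "torque": the same for the moment, N m; "width": finger opening in mm; "gripper_force": force on a finger pad.
Only numpy, scipy, OpenCV 4.12 (cv2) and the standard library are available. Lean on these libraries where they do the work, as an engineer would, in place of code of your own. Each camera call takes 0.05 s, during which the arm holds its last target. There are 200 camera calls.

## Task

The loaned tester has come back: take the hand scanner off its charging dock and scan the green-bordered return card with it, aiming the nose at the middle of the bar code, square on to the sloping card and about 5 cm away from it, and holding it still there for two seconds. Do not scan the blue-bordered card, touch either card or its stand with the scanner, let the scanner drop or push the tester, stapler or glue stick about. Then stand the scanner back upright in the pocket of its dock, nose down, and let go.

Things in the scene. Friction and masses are not known exactly. Their poses are not given: they have to be found in the camera images.
- reader: hand-held code scanner, 130 mm tall, standing nose down in its dock: grey head 58 x 48 mm (x, y), 30 mm high, tapering to a white square handle 30 x 30 mm that spans 52 to 128 mm above the nose, dark rubber grips, orange button on top; 0.16 kg nominal. Origin at the centre of the nose (underside), z up along the handle; it reads along its own -z, straight out of the nose
- reader_window (a point): centre of the scanner's window, in its nose (equal to the body's origin)
- reader_spot (a point): the aiming point 50 mm out of the scanner's nose on its reading axis (body frame 0, 0, -50 mm); the best reading point. Axes as the scanner's
- dock: black charging dock fixed to the desk, 90 x 80 mm base 6 mm thick, with a grey rim up to 12 mm above the desk round a pocket of 70 x 60 mm (x, y), 6 mm deep, that takes the scanner's head; origin at the centre of its underside, z up; the scanner stands in it with its origin 6 mm above the dock's and the same yaw (or half a turn on)
- green_code (a point): green-bordered code card (78 x 64 mm plate, white middle with black bars) in its green_stand; point at the centre of the card's printed face, 64 mm above the desk (within 4 mm); x up the slope (away from the stand's front), y along the bars' row, z square out of the face
- blue_code (a point): blue-bordered code card (78 x 64 mm plate, white middle with black bars) in its blue_stand; point at the centre of the card's printed face, 64 mm above the desk (within 4 mm); x up the slope (away from the stand's front), y along the bars' row, z square out of the face
- green_stand: white stand of the green-bordered card, 74 x 94 mm base fixed to the desk, two cheeks 77 mm high carrying the tilting card (highest edge about 90 mm); origin at the centre of its underside, front is -x, z up
- blue_stand: white stand of the blue-bordered card, 74 x 94 mm base fixed to the desk, two cheeks 77 mm high carrying the tilting card (highest edge about 90 mm); origin at the centre of its underside, front is -x, z up
- green_card (a joint): tilt of the green card in rad: 0 level, growing as its face turns towards the stand's front (-x); starts between 0.48 and 0.62, stiff friction hinge
- blue_card (a joint): tilt of the blue card in rad: 0 level, growing as its face turns towards the stand's front (-x); starts between 0.48 and 0.62, stiff friction hinge
- tester: the returned black tester case, 109 x 181 x 50 mm, loose bystander; origin at the centre of its underside
- stapler: blue and black stapler, 36 x 140 x 43 mm, loose bystander; origin at the centre of its underside
- glue_stick: standing yellow glue stick with white cap, 22 mm across, 90 mm tall, loose bystander; origin at the centre of its underside
Things that resemble listed ones, but are neither listed nor needed, are in the scene too. Of the things like the reader, leave any that is red; of the rest the larger one is meant.

How it is judged:
By the outcome, as a careful person would: the job done as asked, in the order asked, and still so for the second after the job is handed in, with the robot touching nothing.
It also fails if it takes over 51 s, if anything falls off the work surface, if the arm or the gripper's body presses on something with over 40 N, if the wrist force passes 120 N, or if a joint passes its speed limit or range.

## Working session

There is one attempt and no reset: what is moved stays moved. The work goes in short steps, Python scripts to look and compute and a tool call to move; the robot and the scene stay as the last step left them, time stands still between calls to the robot, and variables do not carry over. Pictures are saved under pics/ and viewed, at most 10 in all, crops included, and the job is handed in when it is done.

Besides the shell and the picture viewer there is one more tool, called after "Emit:" in YAML: its name, and indented under it one key for each argument. send_rows: Moves the arm, as the interface text tells. Its arguments: {"type":"object","properties":{"series":{"type":"array"}},"required":["series"]}

```bash
mkdir -p pics; ls; python3 - <<'E'
from cell import sensors,get_image
import cv2,numpy as np
print(sensors.read_state())
for n in("scene","top"):
    d=get_image(n);cv2.imwrite(f"pics/{n}0.png",d["img"][:,:,::-1]);np.savez(f"pics/{n}0.npz",**d)
    print(n,d["vfov"],d["cx"],d["cy"],np.round(d["world_to_cam"],3).tolist())
E
```

```text
pics
{'clock': 0.0, 'qpos': array([ 1.12022144,  0.62936296,  0.03842554,  1.51838661, -0.02700652,
        0.99629706, -0.01996547]), 'qd': array([ 0.00079855,  0.00157555, -0.00163111,  0.00010086,  0.00099089,
        0.00137643, -0.00082967]), 'tau': array([ 8.16593056e-04, -5.63396144e+01,  1.22643046e+00, -1.93442738e+01,
        1.09215238e-02,  1.04006269e-02, -6.60388693e-06]), 'eef_pos': array([ 243.78807329, -601.89865599,  247.37190398]), 'tool_rot': array([-3.13965616e+00,  1.17052291e-05,  3.84818732e-01]), 'force': array([ 0.40326249,  0.09964995, -0.13899574]), 'torque': array([ 0.03742927,  0.02583111, -0.01857679]), 'gripper_force': 0.0, 'width': 85.22679186820271}
scene 44.159020464750085 254.46895615943538 186.63991709974266 [[0.648, -0.762, -0.013, -645.293], [-0.398, -0.324, -0.858, 120.926], [0.649, 0.561, -0.514, 1003.832], [0.0, 0.0, 0.0, 1.0]]
top 42.64596165802625 252.832070242854 183.35894145155098 [[-0.02, -1.0, -0.013, -413.685], [-0.988, 0.022, -0.154, 494.05], [0.155, 0.009, -0.988, 1146.007], [0.0, 0.0, 0.0, 1.0]]
```

View pics/scene0.png

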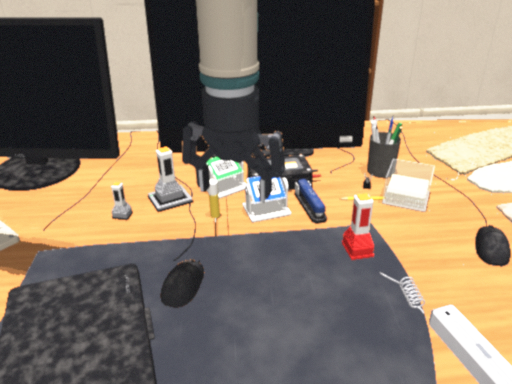

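View pics/top0.png

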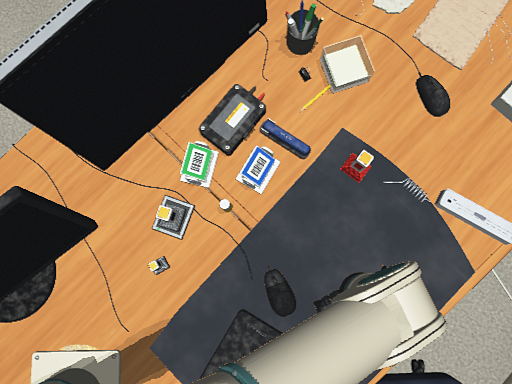

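The scanner-like things are at scene (170,180)/top (172,215) in a dock, a small one at scene (121,203)/top (158,265), and a red one at scene (359,228)/top (360,163). The docked grey one fits: it is the larger of the two that aren't red. The green card is at top (199,163) and the blue one at top (260,168). Next I confirm this in a crop and measure.

```bash
cat > h.py <<'E'
import numpy as np,cv2
def load(n): return dict(np.load(f"pics/{n}.npz"))
def cloud(d):
    h,w=d["depth"].shape;f=h/2/np.tan(np.radians(d["vfov"])/2)
    u,v=np.meshgrid(np.arange(w),np.arange(h));z=d["depth"]
    c=np.stack([(u-d["cx"])/f*z,(v-d["cy"])/f*z,z],-1)
    W=d["world_to_cam"];P=(c-W[:3,3])@W[:3,:3]
    P[z==0]=np.nan
    return P
def ray(d,u,v,h):
    f=d["depth"].shape[0]/2/np.tan(np.radians(d["vfov"])/2)
    W=d["world_to_cam"];R=W[:3,:3].T;o=-R@W[:3,3]
    r=R@np.array([(u-d["cx"])/f,(v-d["cy"])/f,1]);return o+r*(h-o[2])/r[2]
E
python3 - <<'E'
from h import *
t=load("top0");s=load("scene0");
a=cv2.resize(t["img"][130:280,140:290],(600,600),interpolation=cv2.INTER_CUBIC)
cv2.imwrite("pics/crop1.png",a[:,:,::-1])
for n,d,box in(("top",t,(175,275,145,260)),("top_g",t,(135,190,175,222)),("scene",s,(140,215,140,200))):
    P=cloud(d);r0,r1,c0,c1=box;Q=P[r0:r1,c0:c1];I=d["img"][r0:r1,c0:c1];hsv=cv2.cvtColor(I,cv2.COLOR_RGB2HSV)
    if n!="top_g":
        m=(hsv[...,0]>15)&(hsv[...,0]<28)&(hsv[...,1]>140)&(hsv[...,2]>200)&(Q[...,2]>60)
        print(n,"button",m.sum(),np.nanmedian(Q[m],0))
        for lo,hi in((40,60),(60,90),(90,125),(125,140)):
            k=(Q[...,2]>lo)&(Q[...,2]<hi);print(lo,hi,k.sum(),np.nanmean(Q[k],0).round(1) if k.any() else"")
D=cloud(t)
for p in((300,50),(230,290),(100,250)):print(p,D[p].round(1))
hsv=cv2.cvtColor(t["img"],cv2.COLOR_RGB2HSV)
for n,lo,hi in(("green",50,85),("blue",100,125)):
    m=((hsv[...,0]>lo)&(hsv[...,0]<hi)&(hsv[...,1]>120)&(hsv[...,2]>80)).astype(np.uint8)
    cs,_=cv2.findContours(m,cv2.RETR_EXTERNAL,cv2.CHAIN_APPROX_NONE)
    for c in cs:
        x,y,w,h=cv2.boundingRect(c)
        if w*h<400 or y<120 or y>200:continue
        mm=cv2.drawContours(np.zeros_like(m),[cv2.convexHull(c)],-1,1,-1);rc=cv2.minAreaRect(c)
        mm=cv2.erode(mm,np.ones((3,3)))
        q=D[mm>0];q=q[np.isfinite(q[:,2])];ce=np.median(q,0)
        for _ in range(5):
            U,S,V=np.linalg.svd(q-q.mean(0),full_matrices=False);nn=V[2]*np.sign(V[2,2]);r=(q-q.mean(0))@nn;q=q[abs(r)<max(3,2*r.std())]
        print(n,rc,"ctr",q.mean(0).round(1),"n",nn.round(3),"tilt",np.arccos(nn[2]).round(3),"az",np.arctan2(nn[1],nn[0]).round(3),len(q),r.std())
        print([ray(t,*p,64).round(1).tolist() for p in cv2.boxPoints(rc)], q.min(0),q.max(0))
E
```

```text
top button 113 [ 406.24329264 -225.80230104  136.12199346]
40 60 347 [ 433.9 -288.    50.5]
60 90 343 [ 420.8 -300.7   74.7]
90 125 105 [ 414.4 -298.3   99.8]
125 140 179 [ 408.9 -229.   135.4]
scene button 26 [ 412.31640202 -227.91156203  135.65958765]
40 60 374 [ 468.5 -173.5   49.8]
60 90 219 [ 437.  -203.7   72.5]
90 125 214 [ 403.7 -238.4  107.3]
125 140 124 [ 406.5 -234.2  132.1]
(300, 50) [218.2  69.1  -1. ]
(230, 290) [ 373.5 -511.8    3. ]
(100, 250) [ 689.4 -421.5   48.1]
green ((196.62893676757812, 161.0358123779297), (23.070903778076172, 31.207277297973633), 15.52410888671875) ctr [ 536.7 -292.4   63.6] n [-0.14  -0.496  0.857] tilt 0.541 az -1.845 541 1.669398313261602
[[509.2, -256.4, 64.0], [581.4, -276.2, 64.0], [565.2, -329.0, 64.0], [493.3, -308.8, 64.0]] [ 499.94913711 -320.87885707   47.3020569 ] [ 574.09120669 -261.8996475    79.43914666]
blue ((258.1323547363281, 165.7794189453125), (21.265823364257812, 32.07023620605469), 30.963756561279297) ctr [ 522.2 -437.6   63.9] n [-0.292 -0.491  0.821] tilt 0.608 az -2.107 484 1.4509693875047305
[[503.5, -396.4, 64.0], [568.8, -436.7, 64.0], [541.3, -479.2, 64.0], [476.5, -438.7, 64.0]] [ 483.24036615 -471.28536552   46.18371512] [ 560.33046628 -404.3750867    81.77355311]
blue ((286.22705078125, 136.64529418945312), (52.1534423828125, 8.725931167602539), 32.61924362182617) ctr [ 596.6 -507.3   43.5] n [0.007 0.001 1.   ] tilt 0.007 az 0.142 293 1.6517295216574157
[[618.2, -448.8, 64.0], [636.0, -460.5, 64.0], [564.7, -562.8, 64.0], [547.2, -551.0, 64.0]] [ 560.02695869 -558.86309653   40.12264687] [ 634.9728386  -456.61839365   47.03637603]
```

View pics/crop1.png

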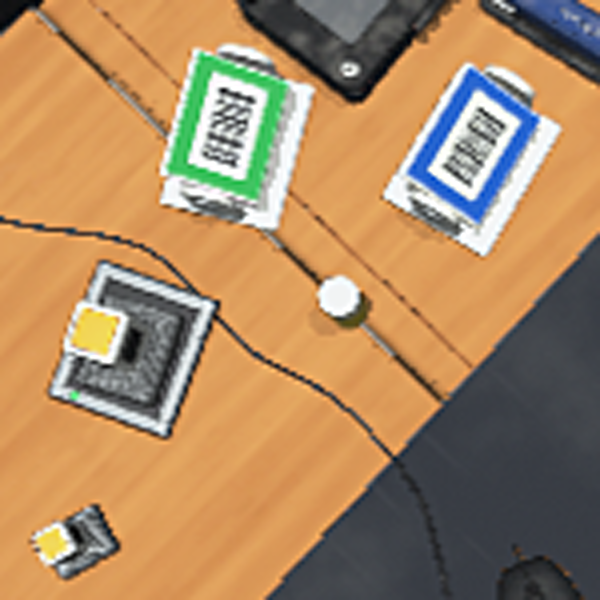

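The crop shows the larger grey scanner standing in its grey-rimmed dock (crop centre 135,350; button 98,332). The red one and the small one at (75,540) are excluded. The green card is at crop (225,130), with its face turned right, towards -y. Now the dock's pose.

```bash
cat > dock.py <<'E'
from h import *
t=load("top0");D=cloud(t);hsv=cv2.cvtColor(t["img"],cv2.COLOR_RGB2HSV)
m=np.zeros(hsv.shape[:2],np.uint8);m[188:245,148:202]=(hsv[188:245,148:202,1]<90)
hi=cv2.dilate((D[...,2]>45).astype(np.uint8),np.ones((3,3)));
m=cv2.morphologyEx(m*(1-hi),cv2.MORPH_OPEN,np.ones((3,3)))
cs,_=cv2.findContours(m,cv2.RETR_EXTERNAL,cv2.CHAIN_APPROX_NONE);c=max(cs,key=cv2.contourArea)
W=np.array([ray(t,*p[0],10)[:2] for p in c],np.float32);rc=cv2.minAreaRect(W);print("dock rect",rc,cv2.boxPoints(rc).round().tolist())
# handle top: white+button pixels at z>126
k=np.zeros(m.shape,np.uint8);k[188:245,148:202]=(D[188:245,148:202,2]>127)
n,l,st,ce=cv2.connectedComponentsWithStats(k);i=1+np.argmax(st[1:,4]);
ys,xs=np.where(l==i);W=np.array([ray(t,x,y,134)[:2] for x,y in zip(xs,ys)],np.float32);print("handle top",cv2.minAreaRect(W),W.mean(0),st[i])
b=(hsv[...,0]>15)&(hsv[...,0]<28)&(hsv[...,1]>140)&(hsv[...,2]>180)&(l==i);ys,xs=np.where(b);W=np.array([ray(t,x,y,136)[:2] for x,y in zip(xs,ys)],np.float32);print("button",cv2.minAreaRect(W),W.mean(0))
print("glue",ray(t,225,204,90),D[200:209,220:230,2].max())
s=load("scene0");S=cloud(s);hs=cv2.cvtColor(s["img"],cv2.COLOR_RGB2HSV)
b=np.zeros(hs.shape[:2],bool);b[140:158,155:178]=True;b&=(hs[...,0]>10)&(hs[...,0]<28)&(hs[...,1]>140);ys,xs=np.where(b);print("scene button",len(xs),ray(s,xs.mean(),ys.mean(),136))
E
python3 dock.py
```

```text
dock rect ((412.16070556640625, -227.80917358398438), (78.25650024414062, 88.76396179199219), 69.11033630371094) [[357.0, -249.0], [440.0, -280.0], [468.0, -207.0], [385.0, -175.0]]
handle top ((408.8648986816406, -228.63961791992188), (30.03400421142578, 29.573083877563477), 71.97896575927734) [ 408.91943 -228.442  ] [156 205  16  16 185]
button ((409.6330871582031, -228.50732421875), (20.020368576049805, 20.576311111450195), 70.45849609375) [ 410.0967  -228.42274]
glue [ 430.48735575 -360.2682348    90.        ] 96.88985089955219
scene button 63 [ 415.2699747  -226.57993307  136.        ]
```

Emit:
send_rows:
  series:
    - [85,[0.34,0.78,0.05],[0,0,-1]]
    - [85,[0.34,0.78,0.05],[0,0,-1]]
    - [85,[0.34,0.78,0.05],[0,0,-1]]
    - [85,[0.34,0.78,0.05],[0,0,-1]]
    - [85,[0.34,0.78,0.05],[0,0,-1]]
    - [85,[0.34,0.78,0.05],[0,0,-1]]
    - [85,[0.34,0.78,0.05],[0,0,-1]]
    - [85,[0.34,0.78,0.05],[0,0,-1]]

```text
clock: 1.1
eef_pos: [407.6, -226.4, 272.3]
tool_rot: [-3.141, 0.0, -0.316]
force: [0.1, 0.8, -0.4]
width: 85.2
gripper_force: 0.0
```

Emit:
send_rows:
  series:
    - [85,[0,0,0],[0,0,-0.4]]
    - [85,[0,0,0],[0,0,0]]

```text
clock: 1.35
eef_pos: [406.9, -228.4, 272.2]
tool_rot: [3.141, 0.0, -0.348]
force: [0.0, -0.5, 0.2]
width: 85.1
gripper_force: 0.0
```

```bash
python3 - <<'E'
from cell import sensors,get_image
import cv2,numpy as np
s=sensors.read_state();print(s["clock"],s["eef_pos"],s["tool_rot"],s["qpos"])
d=get_image("wrist");cv2.imwrite("pics/w1.png",d["img"][:,:,::-1]);np.savez("pics/w1.npz",**d)
E
```

```text
1.35 [ 406.92494995 -228.4160014   272.19968627] [ 3.14090968e+00  2.86589179e-04 -3.47619462e-01] [ 0.29551518  0.34202253  0.2073141   1.98227338 -0.09302085  0.82642451
 -1.36414766]
```

View pics/w1.png

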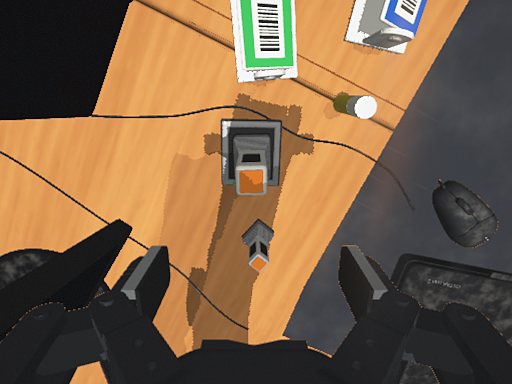

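The wrist view shows the scanner (button 252,180) in its dock (222–282, 120–185), square to the gripper. The green card is at (265,40).

```bash
python3 - <<'E'
from h import *
t=load("w1");D=cloud(t);hsv=cv2.cvtColor(t["img"],cv2.COLOR_RGB2HSV)
m=np.zeros(hsv.shape[:2],np.uint8);m[160:200,232:272]=((hsv[...,0]>5)&(hsv[...,0]<20)&(hsv[...,1]>150)&(hsv[...,2]>120)&(D[...,2]>120))[160:200,232:272]
c=max(cv2.findContours(m,0,1)[0],key=cv2.contourArea)
W=np.array([ray(t,*p[0],136)[:2] for p in c],np.float32);print("button",cv2.minAreaRect(W),np.nanmedian(D[m>0],0))
k=np.zeros(m.shape,np.uint8);k[160:200,228:276]=(D[160:200,228:276,2]>126)
ys,xs=np.where(k);W=np.array([ray(t,x,y,134)[:2] for x,y in zip(xs,ys)],np.float32);print("top",cv2.minAreaRect(W))
m=np.zeros(m.shape,np.uint8);m[112:192,212:292]=((hsv[...,1]<70)&(hsv[...,2]>90))[112:192,212:292]
c=max(cv2.findContours(m,0,1)[0],key=cv2.contourArea);W=np.array([ray(t,*p[0],12)[:2] for p in c],np.float32);print("rim",cv2.boundingRect(c),cv2.minAreaRect(W))
print("small",np.nanmedian(D[255:268,252:264].reshape(-1,3),0))
E
```

```text
button ((412.37921142578125, -227.56027221679688), (20.490358352661133, 21.098838806152344), 70.05696105957031) [ 412.18118247 -227.52451301  135.75312885]
top ((414.1311340332031, -227.73927307128906), (28.978349685668945, 29.79926872253418), 70.05706024169922)
rim (222, 121, 59, 71) ((410.2716979980469, -224.35980224609375), (74.9083251953125, 94.68097686767578), 68.55615234375)
small [ 301.87072246 -195.00152943   85.0693344 ]
```

Emit:
send_rows:
  series:
    - [85,[0.09,0.01,-0.6],[0,0,0]]
    - [85,[0,0,-0.6],[0,0,0]]
    - [85,[0,0,-0.6],[0,0,0]]
    - [85,[0,0,-0.5],[0,0,0]]
    - [85,[0,0,-0.4],[0,0,0]]
    - [85,[0,0,-0.27],[0,0,0]]
    - [85,[0,0,0],[0,0,0]]

```text
clock: 2.28
eef_pos: [411.1, -228.7, 93.0]
tool_rot: [3.141, 0.003, -0.351]
force: [-0.3, 0.1, -0.4]
width: 85.1
gripper_force: 0.0
```

Emit:
send_rows:
  series:
    - [10,[0,0,0],[0,0,0]]
    - [10,[0,0,0],[0,0,0]]
    - [10,[0,0,0],[0,0,0]]
    - [10,[0,0,0],[0,0,0]]
    - [10,[0,0,0],[0,0,0]]
    - [10,[0,0,0],[0,0,0]]

```text
clock: 3.02
eef_pos: [412.9, -227.6, 94.8]
tool_rot: [3.141, -0.001, -0.348]
force: [-1.4, 0.2, 5.8]
width: 29.5
gripper_force: 53.3
```

Emit:
send_rows:
  series:
    - [10,[0,0,0.2],[0,0,0]]
    - [10,[0,0,0.4],[0,0,0]]
    - [10,[0,0,0.5],[0,0,0]]
    - [10,[0,0,0.5],[0,0,0]]
    - [10,[0,0,0.5],[0,0,0]]
    - [10,[0,0,0.4],[0,0,0]]
    - [10,[0,0,0],[0,0,0]]

```text
clock: 3.9
eef_pos: [413.5, -227.8, 245.9]
tool_rot: [3.141, -0.004, -0.348]
force: [0.0, 0.4, -2.5]
width: 29.2
gripper_force: 53.6
```

```bash
cat > card.py <<'E'
from h import *
import sys
def card(name,lo=45,hi=85,box=None):
    t=load(name);D=cloud(t);hsv=cv2.cvtColor(t["img"],cv2.COLOR_RGB2HSV)
    m=((hsv[...,0]>lo)&(hsv[...,0]<hi)&(hsv[...,1]>110)&(hsv[...,2]>70)&(D[...,2]>35)&(D[...,2]<95)).astype(np.uint8)
    c=max(cv2.findContours(m,0,1)[0],key=cv2.contourArea);print(name,cv2.boundingRect(c))
    mm=cv2.erode(cv2.drawContours(np.zeros_like(m),[cv2.convexHull(c)],-1,1,-1),np.ones((3,3)))
    q=D[mm>0];q=q[np.isfinite(q[:,2])]
    for _ in range(5):
        o=q.mean(0);n=np.linalg.svd(q-o,full_matrices=False)[2][2];n*=np.sign(n[2]);r=(q-o)@n;q=q[abs(r)<max(2,2*r.std())]
    # contour rays onto fitted plane, rectangle in plane
    f=192/np.tan(np.radians(t["vfov"])/2);W=t["world_to_cam"];R=W[:3,:3].T;co=-R@W[:3,3]
    p=cv2.convexHull(c)[:,0].astype(float);d=np.c_[(p[:,0]-t["cx"])/f,(p[:,1]-t["cy"])/f,np.ones(len(p))]@R.T
    X=co+d*(((o-co)@n)/(d@n))[:,None]
    ey=np.cross([0,0,1],n);ey/=np.linalg.norm(ey);ex=np.cross(ey,n)
    rc=cv2.minAreaRect(np.c_[(X-o)@ex,(X-o)@ey].astype(np.float32))
    print("centre",(o+ex*rc[0][0]+ey*rc[0][1]).round(1),"size",rc[1],rc[2],"n",n.round(3),"tilt",np.arccos(n[2]).round(3),"az",np.arctan2(n[1],n[0]).round(3),"sd",r.std().round(2),len(q))
for a in sys.argv[1:]:card(a)
E
python3 - <<'E'
from cell import sensors,get_image
import cv2,numpy as np
s=sensors.read_state();print(s["clock"],s["eef_pos"],s["tool_rot"],s["width"],s["force"])
d=get_image("wrist");cv2.imwrite("pics/w2.png",d["img"][:,:,::-1]);np.savez("pics/w2.npz",**d)
E
python3 card.py top0 scene0 w2
```

```text
3.9 [ 413.46758875 -227.8169444   245.85394958] [ 3.14136422 -0.00415491 -0.34798099] 29.223048421183048 [ 0.04379465  0.37617488 -2.47025897]
top0 (182, 143, 30, 37)
centre [ 536.7 -292.6   63.5] size (57.866275787353516, 72.77828979492188) 0.4123327434062958 n [-0.139 -0.495  0.857] tilt 0.54 az -1.845 sd 1.67 542
scene0 (214, 162, 27, 17)
centre [ 534.6 -307.4   53.9] size (25.55861473083496, 71.4322280883789) 7.684120178222656 n [-0.13  -0.464  0.876] tilt 0.503 az -1.845 sd 1.11 119
w2 (242, 0, 57, 73)
centre [ 533.7 -289.9   62.7] size (59.14610290527344, 62.24174880981445) 0.7144675254821777 n [-0.139 -0.49   0.861] tilt 0.534 az -1.847 sd 0.72 3598
```

View pics/w2.png

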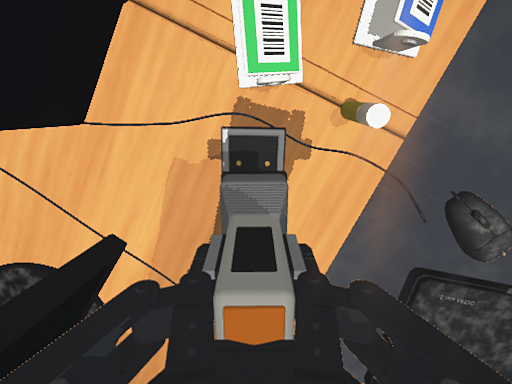

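The scanner is held straight and the dock is empty at (253,152). The green card is cut off by the top of the picture, so I go to a pre-scan stand-off 100 mm out, tilted square to the card, and look again there.

Emit:
send_rows:
  series:
    - [10,[0.2,-0.2,0.2],[0,0,0.84]]
    - [10,[0.2,-0.35,0],[0.846,-0.239,0]]
    - [10,[0.2,-0.35,0],[0.846,-0.239,0]]
    - [10,[0.2,-0.35,0],[0.846,-0.239,0]]
    - [10,[0.2,-0.35,0],[0.846,-0.239,0]]
    - [10,[0.2,-0.35,-0.1],[0.846,-0.239,0]]
    - [10,[0.2,-0.35,-0.2],[0.846,-0.239,0]]
    - [10,[0.2,-0.33,-0.25],[0.846,-0.239,0]]

```text
clock: 4.95
eef_pos: [508.3, -386.0, 221.0]
tool_rot: [-2.602, 0.001, -0.276]
force: [-0.1, -0.3, -2.7]
width: 29.2
gripper_force: 53.8
```

Emit:
send_rows:
  series:
    - [10,[0,0,0],[0,0,0]]
    - [10,[0,0,0],[0,0,0]]

```text
clock: 5.2
eef_pos: [508.3, -384.2, 222.0]
tool_rot: [-2.603, 0.002, -0.275]
force: [0.5, -0.1, -0.2]
width: 29.6
gripper_force: 54.0
```

```bash
cat > look.py <<'E'
from cell import sensors,get_image
import cv2,numpy as np,sys
from scipy.spatial.transform import Rotation as Ro
n=sys.argv[1]
s=sensors.read_state();R=Ro.from_euler("xyz",s["tool_rot"]).as_matrix()
print(s["clock"],s["eef_pos"].round(1),s["tool_rot"].round(3),s["width"],s["force"].round(1),"-toolz",-R[:,2].round(3),"toolx",R[:,0].round(3))
print("q",s["qpos"].round(2))
for c in ("wrist","top","scene"):
    d=get_image(c);cv2.imwrite(f"pics/{c}_{n}.png",d["img"][:,:,::-1]);np.savez(f"pics/{c}_{n}.npz",**d)
E
python3 look.py 3; python3 card.py wrist_3
```

```text
5.2 [ 508.3 -384.2  222. ] [-2.603e+00  2.000e-03 -2.750e-01] 29.628229895398277 [ 0.5 -0.1 -0.2] -toolz [-0.138 -0.494  0.859] toolx [ 0.963 -0.271 -0.002]
q [ 0.83  0.8  -0.    1.37 -0.47  1.31 -0.81]
wrist_3 (224, 135, 56, 36)
centre [ 555.5 -296.2   62.7] size (37.62145233154297, 58.63359832763672) 88.32518768310547 n [-0.12  -0.496  0.86 ] tilt 0.536 az -1.808 sd 0.78 1760
```

View pics/wrist_3.png

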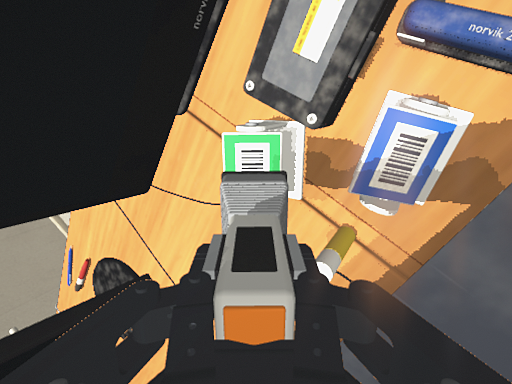

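The pre-scan pose is square: the tool's -z of (-0.138,-0.494,0.859) matches the card normal. The green card is at (252,150), directly under the nose, and the blue card is well off to the right at (405,145). Combining the card edges seen in the three views puts the centre at about (538,-292,63), so the TCP has to reach (519,-360,181.5).

Emit:
send_rows:
  series:
    - [10,[0.03,0.08,-0.13],[0,0,0]]
    - [10,[0.04,0.08,-0.14],[0,0,0]]
    - [10,[0.04,0.09,-0.14],[0,0,0]]
    - [10,[0.04,0.08,-0.13],[0,0,0]]
    - [10,[0.03,0.08,-0.13],[0,0,0]]
    - [10,[0,0,0],[0,0,0]]
    - [10,[0,0,0],[0,0,0]]
    - [10,[0,0,0],[0,0,0]]

```text
clock: 6.35
eef_pos: [519.4, -361.2, 183.2]
tool_rot: [-2.605, -0.001, -0.275]
force: [0.2, -0.5, -1.0]
width: 29.6
gripper_force: 54.0
```

```bash
python3 look.py 4; python3 - <<'E'
from h import *
s=load("scene_4");t=load("top_4")
a=cv2.resize(s["img"][90:240,150:350],(800,600),interpolation=cv2.INTER_CUBIC)
cv2.imwrite("pics/crop4.png",a[:,:,::-1])
E
```

```text
6.35 [ 519.4 -361.2  183.2] [-2.605e+00 -1.000e-03 -2.750e-01] 29.577364412041046 [ 0.2 -0.5 -1. ] -toolz [-0.14  -0.492  0.86 ] toolx [ 0.962 -0.272  0.001]
q [ 0.8   0.83 -0.01  1.44 -0.49  1.21 -0.8 ]
```

View pics/crop4.png

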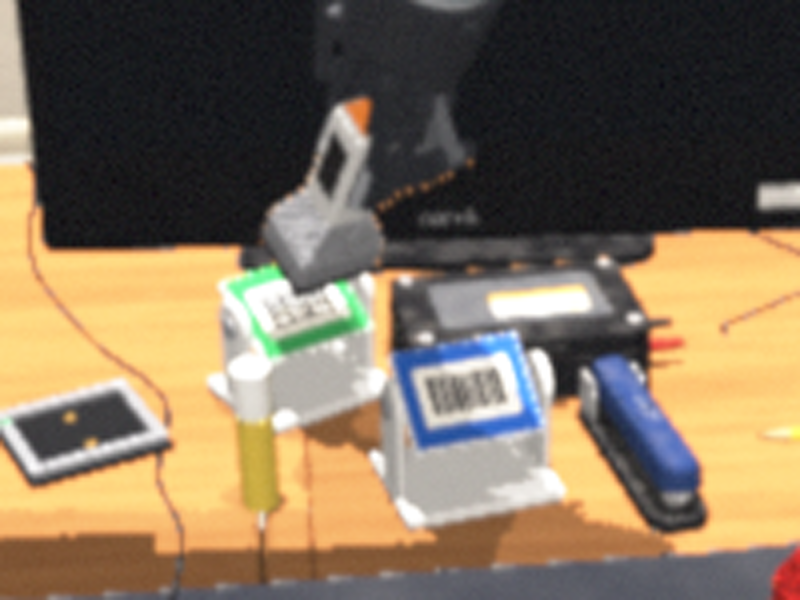

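The crop shows the scanner head (320,240) held over the green card (300,305) with a gap, parallel to its face. The blue card and the bystanders are untouched. Axis and distance (about 51 mm) are right, so I hold still.

Emit:
send_rows:
  series:
    - [10,[0,0,0],[0,0,0]]
    - [10,[0,0,0],[0,0,0]]
    - [10,[0,0,0],[0,0,0]]
    - [10,[0,0,0],[0,0,0]]
    - [10,[0,0,0],[0,0,0]]
    - [10,[0,0,0],[0,0,0]]
    - [10,[0,0,0],[0,0,0]]
    - [10,[0,0,0],[0,0,0]]

```text
clock: 7.5
eef_pos: [519.4, -360.7, 182.9]
tool_rot: [-2.605, -0.0, -0.275]
force: [-0.1, 0.3, -0.7]
width: 29.2
gripper_force: 54.0
```

Emit:
send_rows:
  series:
    - [10,[0,0,0],[0,0,0]]
    - [10,[0,0,0],[0,0,0]]
    - [10,[0,0,0],[0,0,0]]
    - [10,[0,0,0],[0,0,0]]
    - [10,[0,0,0],[0,0,0]]
    - [10,[0,0,0],[0,0,0]]
    - [10,[0,0,0],[0,0,0]]
    - [10,[0,0,0],[0,0,0]]

```text
clock: 8.5
eef_pos: [519.4, -360.7, 182.9]
tool_rot: [-2.605, -0.0, -0.275]
force: [0.1, -0.3, -1.7]
width: 28.7
gripper_force: 54.0
```

Emit:
send_rows:
  series:
    - [10,[0,0,0],[0,0,0]]
    - [10,[0,0,0],[0,0,0]]
    - [10,[0,0,0],[0,0,0]]
    - [10,[0,0,0],[0,0,0]]
    - [10,[0,0,0],[0,0,0]]
    - [10,[0,0,0],[0,0,0]]
    - [10,[0,0,0],[0,0,0]]
    - [10,[0,0,0],[0,0,0]]

```text
clock: 9.5
eef_pos: [519.4, -360.7, 182.9]
tool_rot: [-2.605, -0.0, -0.275]
force: [-0.2, 0.2, -1.3]
width: 29.4
gripper_force: 54.0
```

```bash
python3 card.py scene_4; python3 - <<'E'
from h import *
# reader points in scene/top clouds, in frame of nominal reader pose (origin=TCP-88n)
n=np.array([-.14,-.492,.86]);x=np.array([.962,-.272,0.001]);y=np.cross(n,x);T=np.array([519.4,-361.2,183.2]);O=T-88*n
for nm in("scene_4","top_4","wrist_4"):
    t=load(nm);D=cloud(t);I=t["img"];q=(D-O)@np.array([x,y,n]).T
    k=(abs(q[...,0])<45)&(abs(q[...,1])<45)&(q[...,2]>-12)&(q[...,2]<28)
    if k.sum()>20:p=q[k];print(nm,k.sum(),np.percentile(p,[1,50,99],0).round(1).tolist())
E
```

```text
scene_4 (214, 164, 27, 15)
centre [ 534.3 -307.2   53.7] size (68.88809967041016, 21.91385269165039) 88.41407012939453 n [-0.114 -0.434  0.894] tilt 0.465 az -1.827 sd 1.11 121
scene_4 230 [[-31.2, -26.2, 2.5], [-24.2, -23.1, 15.4], [23.5, 18.4, 27.6]]
top_4 155 [[-32.7, -18.5, 3.8], [-14.4, 22.4, 15.6], [23.2, 25.0, 27.9]]
wrist_4 947 [[-8.3, -22.9, 3.0], [27.0, -0.2, 19.2], [28.3, 23.0, 27.9]]
```

Held for over 3 s in the same pose, with the head where predicted. Now I retrace the path back to above the dock.

Emit:
send_rows:
  series:
    - [10,[-0.03,-0.1,0.18],[0,0,0]]
    - [10,[-0.05,-0.15,0.28],[0,0,0]]
    - [10,[-0.05,-0.16,0.28],[0,0,0]]
    - [10,[-0.2,0.33,0.25],[-0.846,0.239,0]]
    - [10,[-0.2,0.35,0.1],[-0.846,0.239,0]]
    - [10,[-0.2,0.35,0],[-0.846,0.239,0]]
    - [10,[-0.2,0.35,0],[-0.846,0.239,0]]
    - [10,[-0.2,0.35,0],[-0.846,0.239,0]]

```text
clock: 10.5
eef_pos: [451.5, -281.1, 249.5]
tool_rot: [-2.99, -0.002, -0.276]
force: [-0.5, 0.6, -1.7]
width: 29.7
gripper_force: 54.1
```

Emit:
send_rows:
  series:
    - [10,[-0.2,0.35,0],[-0.846,0.239,0]]
    - [10,[-0.2,0.35,0],[-0.846,0.239,0]]
    - [10,[-0.2,0.2,0],[0,0,-0.84]]
    - [10,[0,0,0],[0,0,0]]
    - [10,[0,0,0],[0,0,0]]

```text
clock: 11.12
eef_pos: [416.5, -228.6, 249.0]
tool_rot: [3.141, -0.002, -0.348]
force: [-0.1, -0.1, -2.5]
width: 29.4
gripper_force: 54.1
```

Emit:
send_rows:
  series:
    - [10,[-0.06,0.015,-0.4],[0,0,0]]
    - [10,[0,0,-0.5],[0,0,0]]
    - [10,[0,0,-0.5],[0,0,0]]
    - [10,[0,0,-0.4],[0,0,0]]
    - [10,[0,0,-0.3],[0,0,0]]
    - [10,[0,0,-0.1],[0,0,0]]
    - [10,[0,0,0],[0,0,0]]
    - [10,[0,0,0],[0,0,0]]

```text
clock: 12.12
eef_pos: [412.6, -227.1, 117.0]
tool_rot: [3.141, -0.002, -0.349]
force: [-0.3, 0.8, -0.9]
width: 29.1
gripper_force: 54.2
```

```bash
python3 look.py 5; python3 - <<'E'
from h import *
a=cv2.resize(load("wrist_5")["img"][90:390,130:400],(540,600));b=cv2.resize(load("scene_5")["img"][130:230,130:230],(260,260));a=np.hstack([a,np.vstack([b,np.zeros((340,260,3),np.uint8)])])
cv2.imwrite("pics/crop5.png",a[:,:,::-1])
E
```

```text
12.125 [ 412.6 -227.1  117. ] [ 3.141e+00 -2.000e-03 -3.490e-01] 29.07153900049257 [-0.3  0.8 -0.9] -toolz [-0.001  0.001  1.   ] toolx [ 0.94  -0.342  0.002]
q [ 0.34  0.6   0.15  2.13 -0.2   0.42 -1.27]
```

View pics/crop5.png

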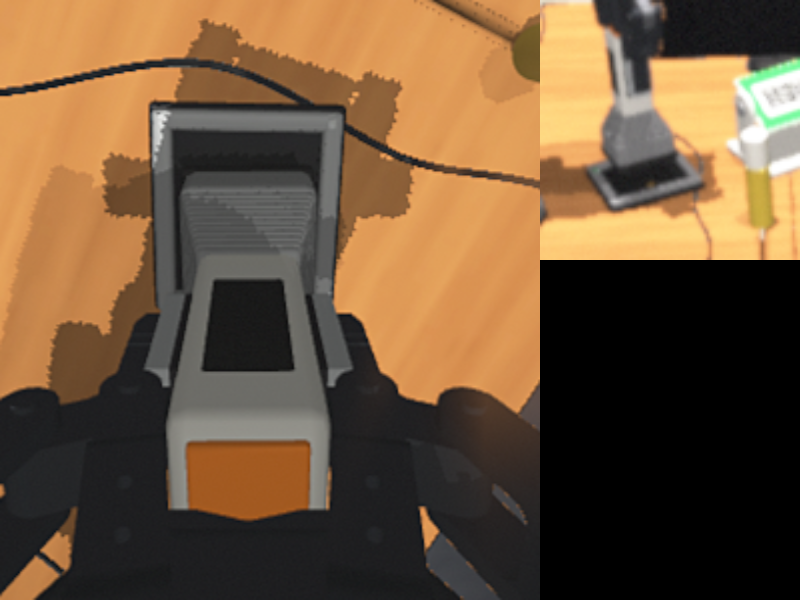

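The crop shows the head (250,215) centred over the dock pocket (175–320), square to it and about 22 mm up. I lower it in.

Emit:
send_rows:
  series:
    - [10,[0,0,-0.1],[0,0,0]]
    - [10,[0,0,-0.1],[0,0,0]]
    - [10,[0,0,-0.06],[0,0,0]]
    - [10,[0,0,-0.05],[0,0,0]]
    - [10,[0,0,-0.04],[0,0,0]]
    - [10,[0,0,0],[0,0,0]]
    - [10,[0,0,0],[0,0,0]]

```text
clock: 13.15
eef_pos: [412.1, -226.6, 95.4]
tool_rot: [3.142, -0.0, -0.348]
force: [0.2, -0.2, -1.8]
width: 29.4
gripper_force: 54.2
```

Emit:
send_rows:
  series:
    - [10,[0,0,-0.012],[0,0,0]]
    - [10,[0,0,-0.012],[0,0,0]]
    - [10,[0,0,0],[0,0,0]]
    - [10,[0,0,0],[0,0,0]]

```text
clock: 13.65
eef_pos: [412.1, -226.7, 94.8]
tool_rot: [-3.141, -0.001, -0.348]
force: [-2.5, 0.9, 8.6]
width: 29.5
gripper_force: 55.5
```

Contact with the dock floor (8.6 N up) at the original height, so it is seated. I release and rise.

Emit:
send_rows:
  series:
    - [40,[0,0,0],[0,0,0]]
    - [60,[0,0,0],[0,0,0]]
    - [85,[0,0,0],[0,0,0]]
    - [85,[0,0,0],[0,0,0]]
    - [85,[0,0,0],[0,0,0]]
    - [85,[0,0,0],[0,0,0]]

```text
clock: 14.4
eef_pos: [412.0, -226.6, 93.9]
tool_rot: [3.142, -0.0, -0.348]
force: [0.1, 0.5, -0.4]
width: 85.3
gripper_force: 0.0
```

Emit:
send_rows:
  series:
    - [85,[0,0,0.2],[0,0,0]]
    - [85,[0,0,0.4],[0,0,0]]
    - [85,[0,0,0.6],[0,0,0]]
    - [85,[0,0,0.6],[0,0,0]]
    - [85,[0,0,0.6],[0,0,0]]
    - [85,[0,0,0.5],[0,0,0]]
    - [85,[0,0,0],[0,0,0]]
    - [85,[0,0,0],[0,0,0]]

```text
clock: 15.4
eef_pos: [411.6, -226.2, 267.8]
tool_rot: [-3.141, 0.0, -0.348]
force: [-0.5, -0.3, 0.3]
width: 85.4
gripper_force: 0.0
```

```bash
python3 look.py 6; python3 - <<'E'
from h import *
a=cv2.resize(load("wrist_6")["img"][80:280,160:360],(400,400));b=cv2.resize(load("scene_6")["img"][130:230,120:220],(400,400));a=np.hstack([a,b])
cv2.imwrite("pics/crop6.png",a[:,:,::-1])
E
```

```text
15.4 [ 411.6 -226.2  267.8] [-3.141  0.    -0.348] 85.40460471205823 [-0.5 -0.3  0.3] -toolz [ 0. -0.  1.] toolx [ 0.94  -0.341 -0.   ]
q [ 0.26  0.35  0.25  1.98 -0.12  0.82 -1.35]
```

View pics/crop6.png

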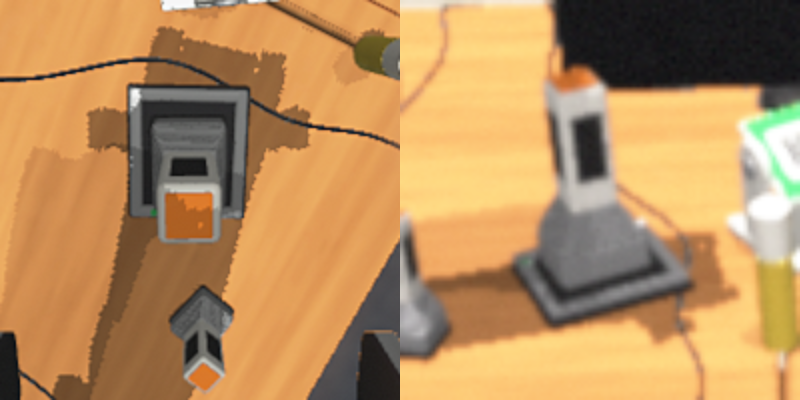

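The scanner stands upright in the dock pocket (left 190,180; right 590,200), and the gripper is clear.

```bash
python3 -c "from cell import ctrl;print(ctrl.finish_job())"
```

```text
the job is handed in; nothing more can be done
None
```

I held the scanner square to the green card, about 5 cm off, for over 3 seconds, then stood it back upright in its dock and handed the job in at about 15.5 s. The reading itself gives no signal I could check.

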